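# Turn round the order of stripped-down parts, rack to rack

## Robot

A 6-joint arm with a two-finger parallel gripper is mounted at the origin on a cart in front of the work surface, level with it; the furniture and walls round the work are solid. World frame = base frame: x ahead of the robot, y to its left, z up, the work surface at z = 0. Lengths are in m, angles in rad, forces in N, time in s.
With the tool pointing down it reaches from about 0.35 to 0.975 m from the base axis. Payload 17.4 kg.
Tool frame: the origin (TCP) lies on the centre line of the jaws, within the pads' length; the fingertips stand 11 mm ahead of it and the grasp point (between the pads) lies 8 mm behind it; z points along the fingers, y is the line along which they close (so a half turn about z gives the same grasp; the last joint's range is limited). The gripper opens to 85 mm and grips with 20 to 120 N. Pads are 22 mm wide; open, the fingers measure 114 mm over their backs; the gripper's body (76 mm by 85 mm) begins 54 mm behind the grasp point. The pads swing forward as they close: fully open they stand 13 mm farther back than shut.
Start: joints at [1.201, 0.116, 1.442, -0, 1.584, -0.038], TCP at [0.22, 0.638, 0.242] pointing down, gripper open.
Joint ranges: [-2.83, 2.83], [-0.83, 2.19], [0.07, 2.5], [-1.14, 4.28], [0.01, 3], [-2.97, 2.97]. Speed limits (rad/s): [1.89, 1.89, 2.22, 3.14, 3.14, 3.14].

## Interface

Orientations are given as a unit quaternion [w, x, y, z].
In Python, from cell import manip gives the robot as it stands.
- The arm moves only by the tool carry_out, never from a script. Its argument "steps" is a list of rows, each a list of 2 entries, a list of its own where there are three numbers: the shift along the world's x, y, z in mm, then the turn, a rotation vector about the world's x, y, z in rad. In form: [[[x, y, z], [wx, wy, wz]], ...]. A call has 1 to 12 rows; each row is the pose to reach, as a shift and turn from the pose commanded when the call began; what a row does not reach only later rows make up. A row lasts 1/12 s, in which the tool goes at most 41.7 mm and 7.16 degrees, less where a joint would pass 70% of its speed; a pose out of reach is approached as far as the arm can. A call with a gripper value outside its range is refused whole. "gripper" is the finger opening in mm, from 0 to 85.4, set as the call begins (left out, the last holds). The fingers move at their own pace and stop on an object; the grip force is fixed at half the most. Time passes only in rows, so rows that repeat a pose let the fingers close. It gives the time, the measured TCP pose, the force, the opening and the grip force at its end, in the units of the state.
- manip.sense(): the state, without advancing time (a new reading comes with each control period).
- manip.read_camera(name): name is "scene" or "top" or "wrist"; returns the picture (480x640x3 uint8, red, green, blue); there is no depth.
- manip.get_calibration(name): a dict with "K" (3x3 intrinsics, pixels), "rvec" (rotation vector, rad) and "tvec" (3), from world to camera coordinates, as OpenCV has them; the wrist camera has in their place "hand_eye" (4x4, takes a point from camera to tool coordinates, whose origin is the TCP and whose axes are the flange's). Camera axes: x right, y down, z forward; pixel columns grow to the right and rows downward; lengths in m; the calibration is good to about 2 mm. A picture is of the moment at which its call begins: read the wrist's pose just before it. get_calibration takes no time and is no camera call.
- manip.job_done(): hands the job in; it is judged then, once.
The state is a dict: "t": time; "joint_positions": joint angles; "joint_velocities": joint speeds; "effort": joint torques, N m; "tool_pos": TCP position; "eef_rot": TCP orientation; "wrist_force": force on the tool from outside, world axes, zero at the start; "moment": the same for the moment, N m; "grip_width": finger opening in m; "grasp_force": force on a finger pad.
Only numpy, scipy, OpenCV 4.12 (cv2) and the standard library are available. Lean on these libraries where they do the work, as an engineer would, in place of code of your own. Each camera call takes 0.05 s, during which the arm holds its last target. There are 200 camera calls.

## Task

The four parts of a stripped-down hub lie in the green rack in the order in which they came off. Move them all to the blue rack in the reverse order for refitting, seen from the robot: the leftmost in the green rack goes to the rightmost compartment of the blue one, the second from the left to the second from the right, and so on. One part to a compartment, in its middle, lying flat on the floor of the rack (the bolt standing on its head, as before), and let go of.

Things in the scene. Friction and masses are not known exactly. Their poses are not given: they have to be found in the camera images.
- green_rack: Green steel rack, fixed, 90 x 332 x 22 mm, near or far: a row of 4 compartments, no wall at front or back (close the fingers along its x). Origin: centre of underside, on the bench; x away from the robot, y left along the row. Compartment middles at x = 0, y = +117, +39, -39, -117 mm, left to right; floor 8 mm up, covered by coloured 3 mm plates that carry the parts; aluminium dividers, 84 x 4 mm, rise 14 mm above the floor, 74 mm apart.
- blue_rack: Blue steel rack, fixed, 90 x 332 x 22 mm, near or far: a row of 4 compartments, no wall at front or back (close the fingers along its x). Origin: centre of underside, on the bench; x away from the robot, y left along the row. Compartment middles at x = 0, y = +117, +39, -39, -117 mm, left to right; bare floor 8 mm above the bench; aluminium dividers, 84 x 4 mm, rise 14 mm above the floor, 74 mm apart. Empty at the start.
- big_bearing_mid (a point): Centre (half-way up) of the big steel ball bearing, a flat ring 62 mm across and 16 mm high, lying flat; z up. It starts on the red plate in the green rack (resting 11 mm above the bench), up to 8 mm off the plate's middle. Grip it across its outer ring.
- small_bearing_mid (a point): Centre (half-way up) of the small steel ball bearing, a flat ring 40 mm across and 12 mm high, lying flat; z up. It starts on the yellow plate in the green rack (resting 11 mm above the bench), up to 8 mm off the plate's middle. Grip it across its outer ring.
- hex_bolt_mid (a point): Centre (half-way up) of the steel hex bolt, 69 mm high, standing upright on its head (27 mm across, 9 mm high) with the 15 mm thick round shank upward; z up. It starts on the white plate in the green rack (resting 11 mm above the bench), up to 8 mm off the plate's middle. Grip it by the shank.
- hex_nut_mid (a point): Centre (half-way up) of the steel hex nut, 28 mm across corners, 24 mm across flats, 13 mm high, lying flat; z up, its x points at a corner and its y at right angles to two flats; these face front and back within 0.3 rad of the green rack's x. It starts on the black plate in the green rack (resting 11 mm above the bench), up to 8 mm off the plate's middle.
- tag_red: Red plastic plate, 84 x 68 x 3 mm, fixed to the floor of the green rack's compartment in which the big bearing starts; it stays there. Which compartment varies. Origin: centre of its underside, 8 mm above the bench; axes as the green rack's.
- tag_yellow: Yellow plastic plate, 84 x 68 x 3 mm, fixed to the floor of the green rack's compartment in which the small bearing starts; it stays there. Which compartment varies. Origin: centre of its underside, 8 mm above the bench; axes as the green rack's.
- tag_white: White plastic plate, 84 x 68 x 3 mm, fixed to the floor of the green rack's compartment in which the bolt starts; it stays there. Which compartment varies. Origin: centre of its underside, 8 mm above the bench; axes as the green rack's.
- tag_black: Black plastic plate, 84 x 68 x 3 mm, fixed to the floor of the green rack's compartment in which the nut starts; it stays there. Which compartment varies. Origin: centre of its underside, 8 mm above the bench; axes as the green rack's.

How it is judged:
At the end, for the whole second after the job is handed in: Each part is in the compartment of the blue rack that mirrors its starting one in the green rack (leftmost to rightmost, and so on), within 15 mm of the middle each way, resting on the floor (height within 5 mm), upright within 0.12 rad, at rest (((y of tag_red in the frame of green_rack between 0.097 and 0.137 m and y of big_bearing_mid in the frame of blue_rack between -0.132 and -0.102 m) or (y of tag_red in the frame of green_rack between 0.019 and 0.059 m and y of big_bearing_mid in the frame of blue_rack between -0.054 and -0.024 m) or (y of tag_red in the frame of green_rack between -0.059 and -0.019 m and y of big_bearing_mid in the frame of blue_rack between 0.024 and 0.054 m) or (y of tag_red in the frame of green_rack between -0.137 and -0.097 m and y of big_bearing_mid in the frame of blue_rack between 0.102 and 0.132 m)) and x of big_bearing_mid in the frame of blue_rack between -0.015 and 0.015 m and z of big_bearing_mid in the frame of blue_rack between 0.011 and 0.021 m and angle between each of big_bearing_mid, small_bearing_mid, hex_bolt_mid, hex_nut_mid's own z axis and vertical below 0.12 rad and linear speed of each of big_bearing, small_bearing, hex_bolt, hex_nut below 0.02 m/s and ((y of tag_yellow in the frame of green_rack between 0.097 and 0.137 m and y of small_bearing_mid in the frame of blue_rack between -0.132 and -0.102 m) or (y of tag_yellow in the frame of green_rack between 0.019 and 0.059 m and y of small_bearing_mid in the frame of blue_rack between -0.054 and -0.024 m) or (y of tag_yellow in the frame of green_rack between -0.059 and -0.019 m and y of small_bearing_mid in the frame of blue_rack between 0.024 and 0.054 m) or (y of tag_yellow in the frame of green_rack between -0.137 and -0.097 m and y of small_bearing_mid in the frame of blue_rack between 0.102 and 0.132 m)) and x of small_bearing_mid in the frame of blue_rack between -0.015 and 0.015 m and z of small_bearing_mid in the frame of blue_rack between 0.009 and 0.019 m and ((y of tag_white in the frame of green_rack between 0.097 and 0.137 m and y of hex_bolt_mid in the frame of blue_rack between -0.132 and -0.102 m) or (y of tag_white in the frame of green_rack between 0.019 and 0.059 m and y of hex_bolt_mid in the frame of blue_rack between -0.054 and -0.024 m) or (y of tag_white in the frame of green_rack between -0.059 and -0.019 m and y of hex_bolt_mid in the frame of blue_rack between 0.024 and 0.054 m) or (y of tag_white in the frame of green_rack between -0.137 and -0.097 m and y of hex_bolt_mid in the frame of blue_rack between 0.102 and 0.132 m)) and x of hex_bolt_mid in the frame of blue_rack between -0.015 and 0.015 m and z of hex_bolt_mid in the frame of blue_rack between 0.0375 and 0.0475 m and ((y of tag_black in the frame of green_rack between 0.097 and 0.137 m and y of hex_nut_mid in the frame of blue_rack between -0.132 and -0.102 m) or (y of tag_black in the frame of green_rack between 0.019 and 0.059 m and y of hex_nut_mid in the frame of blue_rack between -0.054 and -0.024 m) or (y of tag_black in the frame of green_rack between -0.059 and -0.019 m and y of hex_nut_mid in the frame of blue_rack between 0.024 and 0.054 m) or (y of tag_black in the frame of green_rack between -0.137 and -0.097 m and y of hex_nut_mid in the frame of blue_rack between 0.102 and 0.132 m)) and x of hex_nut_mid in the frame of blue_rack between -0.015 and 0.015 m and z of hex_nut_mid in the frame of blue_rack between 0.0095 and 0.0195 m); the robot touches nothing.
It also fails if it takes over 109 s, if anything falls off the work surface, if the arm or the gripper's body presses on something with over 40 N, if the wrist force passes 120 N, or if a joint passes its speed limit or range.

## Working session

There is one attempt and no reset: what is moved stays moved. The work goes in short steps, Python scripts to look and compute and a tool call to move; the robot and the scene stay as the last step left them, time stands still between calls to the robot, and variables do not carry over. Pictures are saved under pics/ and viewed, at most 14 in all, crops included, and the job is handed in when it is done.

Besides the shell and the picture viewer there is one more tool, called after "Request:" as name(argument=value, ...), one argument or row to a line, values as JSON. carry_out: Moves the arm, as the interface text tells. Its arguments: {"type":"object","properties":{"steps":{"type":"array"},"gripper":{"type":"number"}},"required":["steps"]}

```bash
mkdir -p pics; cat > h.py <<'E'
import numpy as np, cv2
from cell import manip
def ray(name,uv,st=None):
    c=manip.get_calibration(name); K=np.array(c["K"])
    uv=np.atleast_2d(np.array(uv,float)); d=np.c_[uv,np.ones(len(uv))]@np.linalg.inv(K).T
    if name=="wrist":
        H=np.array(c["hand_eye"]); w,x,y,z=st["eef_rot"]
        from scipy.spatial.transform import Rotation as R
        M=R.from_quat([x,y,z,w]).as_matrix()
        return M@H[:3,3]+np.array(st["tool_pos"]), d@(M@H[:3,:3]).T
    Rm=cv2.Rodrigues(np.array(c["rvec"],float))[0]; t=np.array(c["tvec"],float).ravel()
    return -Rm.T@t, d@Rm
def plane(name,uv,z,st=None):
    o,d=ray(name,uv,st); return (o+d*((z-o[2])/d[:,2])[:,None])
def save(im,f): cv2.imwrite("pics/"+f,cv2.cvtColor(im,cv2.COLOR_RGB2BGR))
E
python3 - <<'E'
from h import *
for n in("top","scene"):
    im=manip.read_camera(n); save(im,n+"0.png"); np.save(n+"0.npy",im)
    o,d=ray(n,[[320,240]]); print(n,o.round(3),plane(n,[[0,0],[639,0],[0,479],[639,479]],0).round(3).tolist())
s=manip.sense(); print(s)
print(manip.get_calibration("wrist"))
E
```

```text
top [ 0.442 -0.025  0.91 ] [[1.088, 0.646, 0.0], [1.092, -0.733, 0.0], [0.112, 0.562, 0.0], [0.11, -0.645, 0.0]]
scene [0.242 0.555 0.741] [[1.946, -0.575, 0.0], [0.142, -1.453, 0.0], [0.748, 0.494, 0.0], [-0.001, 0.121, 0.0]]
{'t': 0.1, 'joint_positions': array([ 1.20119699e+00,  1.16420752e-01,  1.44221686e+00, -7.09892958e-06,
        1.58400206e+00, -3.78066965e-02]), 'joint_velocities': array([-0.00127312, -0.00089199, -0.00163492,  0.00134708, -0.00051469,
       -0.00131127]), 'effort': array([ 1.98966321e-03, -7.33668852e+01, -6.33782530e+01, -9.72132830e-05,
        5.44465554e-03, -1.80663898e-05]), 'tool_pos': array([0.21982719, 0.63802341, 0.24163621]), 'eef_rot': array([-1.02429422e-04,  1.65136432e-01,  9.86270594e-01, -5.13407052e-04]), 'wrist_force': array([-0.96165699, -0.48636663,  0.31169069]), 'moment': array([-0.03292218,  0.02914431, -0.01508974]), 'grasp_force': 0.0, 'grip_width': 0.08559575041428603}
{'K': array([[388.11628159,   0.        , 322.56004256],
       [  0.        , 388.11628159, 241.76846083],
       [  0.        ,   0.        ,   1.        ]]), 'hand_eye': array([[-2.54680243e-04, -9.60622486e-01, -2.77856752e-01,
         7.04627636e-02],
       [ 9.99999959e-01, -2.80051766e-04,  5.16229707e-05,
         1.28132572e-03],
       [-1.27404461e-04, -2.77856728e-01,  9.60622518e-01,
        -1.31692032e-01],
       [ 0.00000000e+00,  0.00000000e+00,  0.00000000e+00,
         1.00000000e+00]])}
```

View pics/top0.png

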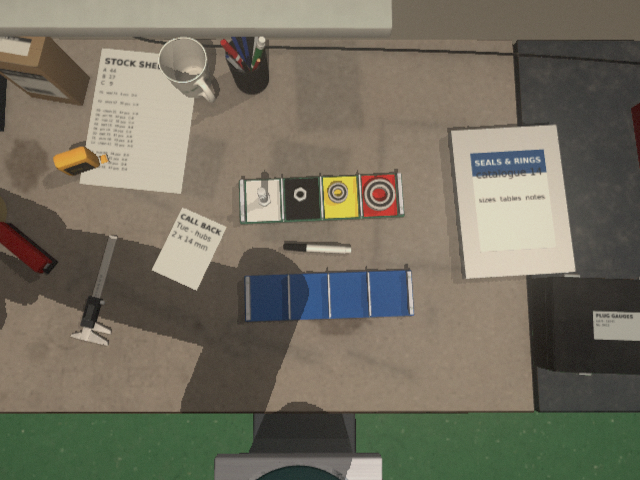

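View pics/scene0.png

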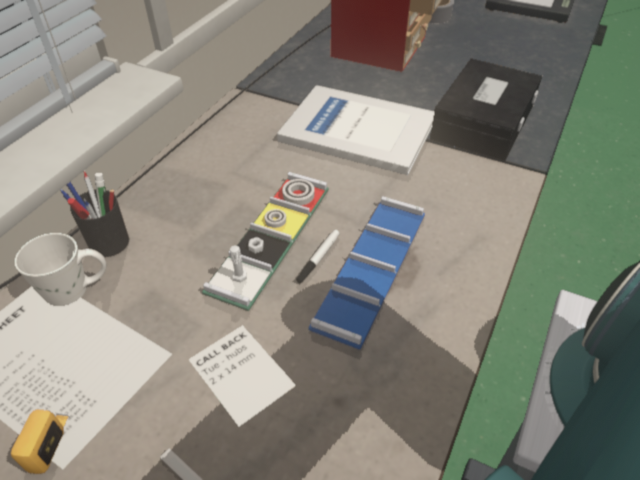

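Top view: the green rack is far, with white/bolt (262,195), black/nut (300,194), yellow/small bearing (338,192) and red/big bearing (380,193) from left to right. The blue rack is near, spanning (246..412, 268..321). The scene view agrees. So the bolt goes to the rightmost blue compartment and the big bearing to the leftmost.

```bash
cat >> h.py <<'E'
def blobs(mask,amin):
    cs,_=cv2.findContours(mask.astype(np.uint8)*255,cv2.RETR_EXTERNAL,cv2.CHAIN_APPROX_NONE)
    return [c for c in cs if cv2.contourArea(c)>amin]
E
python3 - <<'E'
from h import *
im=np.load("top0.npy"); hsv=cv2.cvtColor(im,cv2.COLOR_RGB2HSV); H,S,V=cv2.split(hsv)
roi=np.zeros(H.shape,bool); roi[150:340,230:425]=1
def rep(n,m,z,a=300):
    for c in blobs(m&roi,a):
        r=cv2.minAreaRect(c); b=plane("top",cv2.boxPoints(r),z)
        l=np.linalg.norm(b[1]-b[0]),np.linalg.norm(b[2]-b[1])
        e=(b[1]-b[0]) if l[0]>l[1] else b[2]-b[1]
        print(n,b.mean(0).round(4)[:2],"size",np.round(l,3),"long dir deg",np.degrees(np.arctan2(e[1],e[0])).round(1))
rep("blue",(H>100)&(H<130)&(S>100),.008)
rep("red",((H<8)|(H>172))&(S>150),.011)
rep("yel",(H>20)&(H<35)&(S>130),.011)
rep("blk",(V<50),.011)
rep("wht",(V>180)&(S<40),.011)
E
```

```text
blue [0.452  0.0592] size [0.072 0.088] long dir deg -178.3
blue [ 0.4549 -0.0194] size [0.073 0.088] long dir deg -178.3
blue [ 0.4572 -0.0975] size [0.073 0.089] long dir deg -178.2
blue [ 0.4605 -0.1763] size [0.074 0.088] long dir deg -178.9
yel [ 0.6534 -0.0824] size [0.068 0.085] long dir deg -177.7
wht [0.6457 0.0734] size [0.067 0.083] long dir deg -177.3
```

Request:
carry_out(
  steps=[
    [[340,-648,18],[0,0,-1.2]],
    [[340,-648,18],[0,0,-1.2]],
    [[340,-648,18],[0,0,-1.2]],
    [[340,-648,18],[0,0,-1.2]],
    [[340,-648,18],[0,0,-1.2]],
    [[340,-648,18],[0,0,-1.2]],
    [[340,-648,18],[0,0,-1.2]],
    [[340,-648,18],[0,0,-1.2]],
    [[340,-648,18],[0,0,-1.2]],
    [[340,-648,18],[0,0,-1.2]],
    [[340,-648,18],[0,0,-1.2]],
    [[340,-648,18],[0,0,-1.2]],
  ],
  gripper=85,
)

```text
t: 1.1
tool_pos: [0.4524, 0.1936, 0.2546]
eef_rot: [0.0, 0.693, 0.721, 0.0]
wrist_force: [0.0, 0.8, 0.9]
grip_width: 0.0849
grasp_force: 0.0
```

Request:
carry_out(
  steps=[
    [[108,-204,5],[0,0,0]],
    [[108,-204,5],[0,0,0]],
    [[108,-204,5],[0,0,0]],
    [[108,-204,5],[0,0,0]],
    [[108,-204,5],[0,0,0]],
    [[108,-204,5],[0,0,0]],
    [[108,-204,5],[0,0,0]],
    [[108,-204,5],[0,0,0]],
  ],
)

```text
t: 1.77
tool_pos: [0.5602, -0.0094, 0.2589]
eef_rot: [-0.001, 0.694, 0.72, -0.0]
wrist_force: [-0.8, 0.6, 0.4]
grip_width: 0.0851
grasp_force: 0.0
```

```bash
python3 - <<'E'
from h import *
s=manip.sense(); im=manip.read_camera("wrist"); save(im,"w1.png"); np.save("w1.npy",im); np.save("w1s.npy",s,allow_pickle=True)
print(s["tool_pos"],s["eef_rot"],s["wrist_force"])
E
```

```text
[ 0.56024764 -0.00940784  0.2589394 ] [-5.17904975e-04  6.93948126e-01  7.20024721e-01 -3.63628970e-04] [-0.83939033  0.57717346  0.38658757]
```

View pics/w1.png

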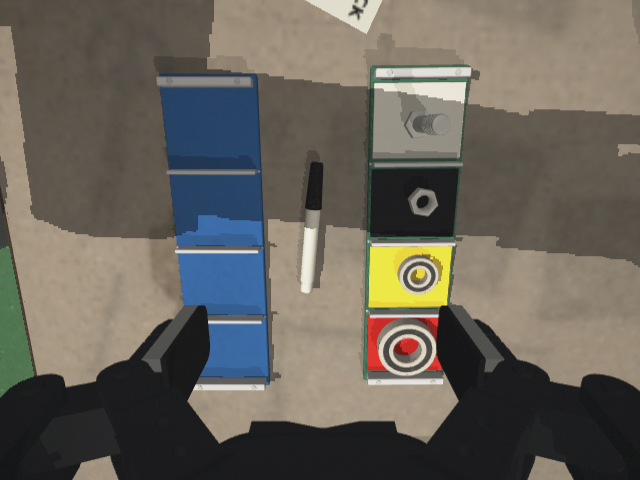

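Wrist view: both racks are in sight, right being +x and up +y. Bolt head is near (412,124) with the shank tip at (443,124), nut (423,202), small bearing (420,273), big bearing (407,347). The blue compartments are clear, the last one partly behind a finger.

```bash
python3 - <<'E'
from h import *
im=np.load("w1.npy"); s=np.load("w1s.npy",allow_pickle=True).item()
H,S,V=cv2.split(cv2.cvtColor(im,cv2.COLOR_RGB2HSV))
P=lambda uv,z: plane("wrist",uv,z,s)[:,:2].round(4)
roi=np.zeros(H.shape,bool); roi[60:390,150:475]=1
for c in blobs((H>100)&(H<130)&(S>100)&roi,1500):
    q=cv2.boxPoints(cv2.minAreaRect(c)); print("blue",q.mean(0).round(), P(q,.008).mean(0))
def hull(m):
    c=max(blobs(m&roi,200),key=cv2.contourArea); k=np.zeros(H.shape,np.uint8); cv2.fillConvexPoly(k,cv2.convexHull(c),1); return k>0,c
for n,m,zm,zt in(("yel",(H>20)&(H<35)&(S>130),.017,.023),("red",((H<8)|(H>172))&(S>150),.019,.027),("blk",(V<45)&(np.arange(480)[:,None]<240)&(np.arange(480)[:,None]>165)&(np.arange(640)[None]>365),.0175,.024)):
    k,c=hull(m); q=cv2.boxPoints(cv2.minAreaRect(c)); print(n,"plate",P(q,.011).mean(0))
    k=cv2.erode(k.astype(np.uint8),np.ones((3,3)))>0
    d=max(blobs(k&~m,60),key=cv2.contourArea); e=cv2.fitEllipse(d); x,y,w,h=cv2.boundingRect(d)
    print("  part px",np.round(e[0],1),(x,y,w,h),"pos mid",P([e[0]],zm),"top",P([e[0]],zt))
    if n=="blk":
        r=cv2.minAreaRect(cv2.convexHull(d)); print(r); print(P(cv2.approxPolyDP(cv2.convexHull(d),2,True)[:,0],.024).tolist())
print("bolt head",P([[412,124]],.018),"tip",P([[443,124]],.08))
z=cv2.resize(np.hstack([im[80:160,375:475],im[162:242,375:475]]),None,fx=4,fy=4,interpolation=cv2.INTER_CUBIC); save(z,"crop1.png")
E
```

```text
blue [238. 347.] [ 0.471925 -0.174975]
blue [222. 284.] [ 0.457225 -0.0994  ]
blue [217. 210.] [ 0.4545  -0.02055]
blue [210. 122.] [0.451  0.0638]
yel plate [ 0.65405  -0.081975]
  part px [417.8 274.4] (398, 255, 41, 40) pos mid [[ 0.6608 -0.0769]] top [[ 0.6591 -0.0746]]
red plate [ 0.630725 -0.16275 ]
  part px [385.2 340.6] (377, 320, 20, 48) pos mid [[ 0.6331 -0.1531]] top [[ 0.6315 -0.1485]]
blk plate [ 0.650775 -0.00395 ]
  part px [422.6 201.6] (407, 187, 32, 30) pos mid [[ 0.6574 -0.0013]] top [[ 6.557e-01 -2.000e-04]]
((422.50006103515625, 201.50001525878906), (28.284271240234375, 29.698484420776367), 45.0)
[[0.6489, 0.0135], [0.6634, 0.0112], [0.6708, -0.0029], [0.6624, -0.014], [0.6487, -0.0125], [0.6405, 0.0027]]
bolt head [[0.6398 0.0702]] tip [[0.6499 0.0698]]
```

View pics/crop1.png

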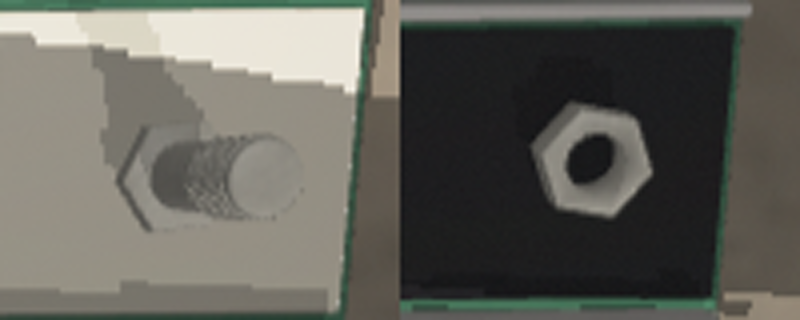

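Crop: the bolt tip circle is at about (441,124) with the shank base at (418,125). The nut's top face is centred at (423.5,202), its flats turned about +20° from x. I'll take the bolt first, at about (0.647, 0.070).

Request:
carry_out(
  steps=[
    [[30,30,-35],[0,0,0]],
    [[60,60,-70],[0,0,0]],
    [[87,79,-100],[0,0,0]],
    [[87,79,-130],[0,0,0]],
    [[87,79,-160],[0,0,0]],
    [[87,79,-185],[0,0,0]],
    [[87,79,-200],[0,0,0]],
    [[87,79,-217],[0,0,0]],
    [[87,79,-217],[0,0,0]],
    [[87,79,-217],[0,0,0]],
  ],
)

```text
t: 2.65
tool_pos: [0.6469, 0.0712, 0.0433]
eef_rot: [-0.0, 0.693, 0.721, 0.0]
wrist_force: [0.0, -0.8, 0.8]
grip_width: 0.085
grasp_force: 0.0
```

```bash
python3 - <<'E'
from h import *
s=manip.sense(); im=manip.read_camera("wrist"); save(im,"w2.png")
print(s["tool_pos"],s["wrist_force"],s["grip_width"])
E
```

```text
[0.64689702 0.07115799 0.04333361] [ 0.02295261 -0.75366748  0.79258003] 0.08496111053816074
```

View pics/w2.png

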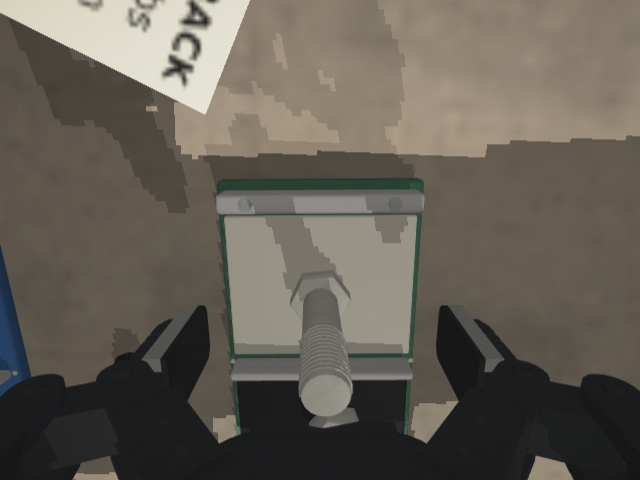

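The bolt stands centred between the pads (shank base (320,297), tip (326,394)), so I can close.

Request:
carry_out(
  steps=[
    [[1,0,0],[0,0,0]],
    [[1,0,0],[0,0,0]],
    [[1,0,0],[0,0,0]],
    [[1,0,0],[0,0,0]],
    [[1,0,0],[0,0,0]],
    [[1,0,0],[0,0,0]],
    [[1,0,0],[0,0,0]],
    [[1,0,0],[0,0,0]],
  ],
  gripper=5,
)

```text
t: 3.37
tool_pos: [0.6481, 0.0706, 0.0431]
eef_rot: [-0.0, 0.693, 0.721, -0.0]
wrist_force: [-3.6, -0.3, 6.2]
grip_width: 0.0138
grasp_force: 58.3
```

Request:
carry_out(
  steps=[
    [[0,0,12],[0,0,0]],
    [[0,0,40],[0,0,0]],
    [[-10,-14,68],[0,0,0]],
    [[-32,-42,70],[0,0,0]],
    [[-53,-70,70],[0,0,0]],
    [[-75,-98,70],[0,0,0]],
    [[-97,-127,70],[0,0,0]],
    [[-118,-155,70],[0,0,0]],
    [[-140,-183,70],[0,0,0]],
    [[-160,-210,70],[0,0,0]],
    [[-175,-230,70],[0,0,0]],
    [[-184,-241,70],[0,0,0]],
  ],
)

```text
t: 4.37
tool_pos: [0.4626, -0.1723, 0.1135]
eef_rot: [0.0, 0.694, 0.72, -0.0]
wrist_force: [-0.6, -0.8, -0.5]
grip_width: 0.0134
grasp_force: 58.5
```

Request:
carry_out(
  steps=[
    [[-3,-5,0],[0,0,0]],
    [[-3,-5,-10],[0,0,0]],
    [[-3,-5,-30],[0,0,0]],
    [[-3,-5,-50],[0,0,0]],
    [[-3,-5,-60],[0,0,0]],
    [[-3,-5,-65],[0,0,0]],
    [[-3,-5,-65],[0,0,0]],
    [[-3,-5,-65],[0,0,0]],
  ],
)

```text
t: 5.03
tool_pos: [0.4616, -0.1752, 0.0481]
eef_rot: [0.0, 0.693, 0.721, 0.0]
wrist_force: [-0.2, 0.6, -0.4]
grip_width: 0.0138
grasp_force: 58.5
```

```bash
python3 - <<'E'
from h import *
s=manip.sense(); im=manip.read_camera("wrist"); save(im,"w3.png")
print(s["tool_pos"],s["wrist_force"],s["grip_width"])
E
```

```text
[ 0.46161008 -0.17518453  0.0480657 ] [-0.23469432  0.56258553 -0.43369586] 0.013774213558883584
```

View pics/w3.png

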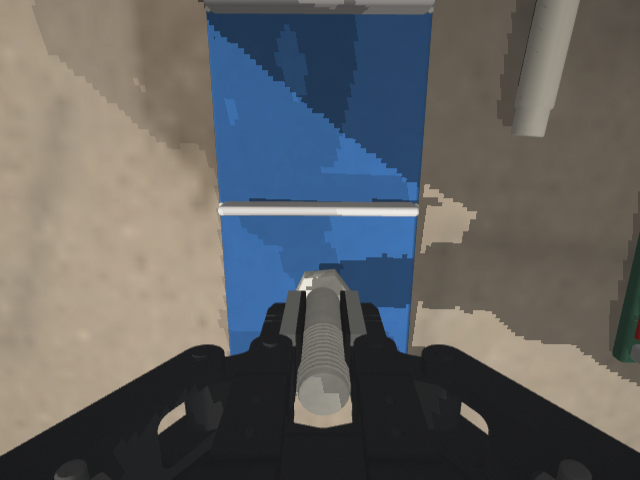

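The bolt is in the middle of the right compartment: rack edges at 228/412, bolt at 322, and the divider at row 209 works out 39 mm off. Lower and let go.

Request:
carry_out(
  steps=[
    [[-1,0,-3],[0,0,0]],
    [[-1,0,-6],[0,0,0]],
    [[-1,0,-7.5],[0,0,0]],
    [[-1,0,-8],[0,0,0]],
    [[-1,0,-8],[0,0,0]],
    [[-1,0,-8],[0,0,0]],
  ],
)

```text
t: 5.58
tool_pos: [0.4603, -0.1755, 0.0401]
eef_rot: [0.0, 0.693, 0.721, 0.0]
wrist_force: [-2.4, 0.8, 5.2]
grip_width: 0.0136
grasp_force: 59.5
```

Request:
carry_out(
  steps=[
    [[0,0,0],[0,0,0]],
    [[0,0,0],[0,0,0]],
    [[0,0,0],[0,0,0]],
    [[0,0,0],[0,0,0]],
    [[0,0,0],[0,0,0]],
    [[0,0,0],[0,0,0]],
    [[0,0,20],[0,0,0]],
    [[0,0,55],[0,0,0]],
    [[0,0,80],[0,0,0]],
  ],
  gripper=70,
)

```text
t: 6.33
tool_pos: [0.4601, -0.1754, 0.1214]
eef_rot: [0.0, 0.693, 0.721, 0.0]
wrist_force: [0.9, -0.5, 1.5]
grip_width: 0.0701
grasp_force: 0.0
```

Request:
carry_out(
  steps=[
    [[20,17,0],[0,0,0.03]],
    [[45,40,0],[0,0,0.1]],
    [[72,64,0],[0,0,0.16]],
    [[100,88,0],[0,0,0.2]],
    [[126,112,0],[0,0,0.24]],
    [[150,133,0],[0,0,0.27]],
    [[175,155,-5],[0,0,0.3]],
    [[190,168,-15],[0,0,0.3]],
    [[197,174.5,-30],[0,0,0.3]],
    [[197,174.5,-40],[0,0,0.3]],
    [[197,174.5,-40],[0,0,0.3]],
  ],
  gripper=50,
)

```text
t: 7.25
tool_pos: [0.6559, -0.0007, 0.0767]
eef_rot: [-0.002, 0.577, 0.816, -0.001]
wrist_force: [-0.1, 0.1, -0.8]
grip_width: 0.0501
grasp_force: 0.0
```

```bash
python3 - <<'E'
from h import *
s=manip.sense(); im=manip.read_camera("wrist"); save(im,"w4.png"); np.save("w4.npy",im); np.save("w4s.npy",s,allow_pickle=True)
print(s["tool_pos"],s["wrist_force"],s["grip_width"])
H,S,V=cv2.split(cv2.cvtColor(im,cv2.COLOR_RGB2HSV))
E
```

```text
[ 0.65594715 -0.00074369  0.07665048] [-0.14180496  0.09349051 -0.75908715] 0.050147415521243556
```

View pics/w4.png

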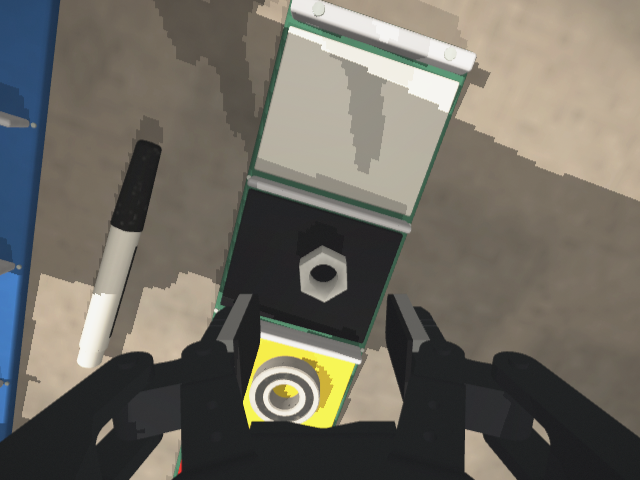

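The nut (323,273) has its flats upright in the picture, so the fingers line up with it; it is about 2 mm off. Descend.

Request:
carry_out(
  steps=[
    [[1.5,1,-20],[0,0,0]],
    [[1.5,1,-40],[0,0,0]],
    [[1.5,1,-47],[0,0,0]],
    [[1.5,1,-51],[0,0,0]],
    [[1.5,1,-54],[0,0,0]],
    [[1.5,1,-55],[0,0,0]],
    [[1.5,1,-55],[0,0,0]],
    [[1.5,1,-55],[0,0,0]],
  ],
  gripper=36,
)

```text
t: 7.97
tool_pos: [0.659, -0.0, 0.0256]
eef_rot: [0.0, 0.578, 0.816, 0.0]
wrist_force: [-0.4, 0.5, 0.0]
grip_width: 0.036
grasp_force: 0.0
```

Request:
carry_out(
  steps=[
    [[0,0,0],[0,0,0]],
    [[0,0,0],[0,0,0]],
    [[0,0,0],[0,0,0]],
    [[0,0,0],[0,0,0]],
    [[0,0,0],[0,0,0]],
    [[0,0,0],[0,0,0]],
  ],
  gripper=15,
)

```text
t: 8.47
tool_pos: [0.6591, 0.0001, 0.0257]
eef_rot: [0.001, 0.578, 0.816, 0.0]
wrist_force: [-0.5, -0.7, 6.5]
grip_width: 0.0221
grasp_force: 59.5
```

Request:
carry_out(
  steps=[
    [[0,0,10],[0,0,0]],
    [[0,0,35],[0,0,0]],
    [[-12,-6,50],[0,0,-0.05]],
    [[-40,-19,50],[0,0,-0.12]],
    [[-70,-34,50],[0,0,-0.2]],
    [[-102,-49,50],[0,0,-0.26]],
    [[-134,-65,50],[0,0,-0.3]],
    [[-164,-79,50],[0,0,-0.3]],
    [[-186,-90,45],[0,0,-0.3]],
    [[-201.5,-97.5,30],[0,0,-0.3]],
    [[-201.5,-97.5,10],[0,0,-0.3]],
    [[-201.5,-97.5,5],[0,0,-0.3]],
  ],
)

```text
t: 9.47
tool_pos: [0.4557, -0.0976, 0.0281]
eef_rot: [-0.001, 0.694, 0.72, -0.0]
wrist_force: [-0.7, -0.0, -2.0]
grip_width: 0.0222
grasp_force: 58.9
```

```bash
python3 - <<'E'
from h import *
s=manip.sense(); im=manip.read_camera("wrist"); save(im,"w5.png")
print(s["tool_pos"],s["wrist_force"],s["grip_width"])
E
```

```text
[ 0.45568969 -0.09758645  0.02810111] [-0.67598309 -0.04431685 -1.99610862] 0.02221518880195487
```

View pics/w5.png

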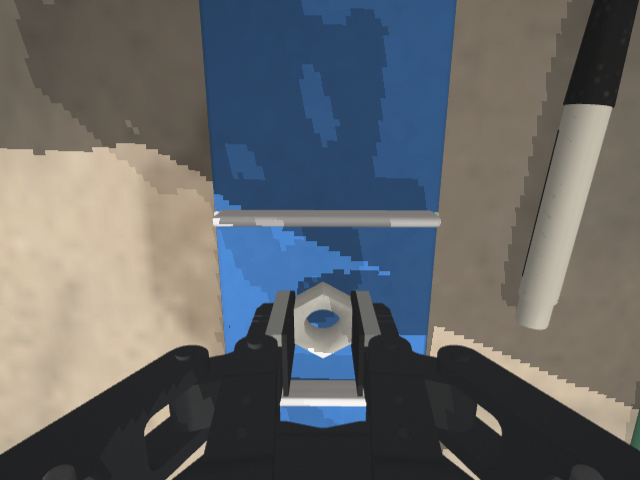

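The nut is held squarely at (323,320), mid-compartment between the dividers at rows 218 and 395 and the rack edges at 222/430. Lower and release.

Request:
carry_out(
  steps=[
    [[1,0,-3],[0,0,0]],
    [[1,0,-5],[0,0,0]],
    [[1,0,-7],[0,0,0]],
    [[1,0,-8],[0,0,0]],
    [[1,0,-8],[0,0,0]],
    [[1,0,-8],[0,0,0]],
  ],
)

```text
t: 10.02
tool_pos: [0.4588, -0.0973, 0.0226]
eef_rot: [0.0, 0.693, 0.721, 0.0]
wrist_force: [-1.8, 1.8, 7.3]
grip_width: 0.0221
grasp_force: 59.8
```

Request:
carry_out(
  steps=[
    [[0,0,0],[0,0,0]],
    [[0,0,0],[0,0,0]],
    [[0,0,0],[0,0,0]],
    [[0,0,0],[0,0,0]],
    [[0,0,0],[0,0,0]],
    [[0,0,15],[0,0,0]],
    [[0,0,45],[0,0,0]],
    [[0,0,75],[0,0,0]],
    [[0,0,80],[0,0,0]],
  ],
  gripper=50,
)

```text
t: 10.77
tool_pos: [0.4597, -0.0979, 0.1065]
eef_rot: [0.002, 0.693, 0.721, 0.001]
wrist_force: [0.2, 0.3, 1.8]
grip_width: 0.0498
grasp_force: 0.0
```

Request:
carry_out(
  steps=[
    [[20,2,0],[0,0,0]],
    [[50,5,0],[0,0,0]],
    [[85,9,0],[0,0,0]],
    [[120,13,0],[0,0,0]],
    [[155,17,0],[0,0,0]],
    [[185,20,0],[0,0,0]],
    [[201.5,22,0],[0,0,0]],
    [[201.5,22,0],[0,0,0]],
    [[201.5,22,0],[0,0,0]],
  ],
  gripper=60,
)

```text
t: 11.52
tool_pos: [0.6598, -0.0753, 0.1006]
eef_rot: [-0.001, 0.693, 0.721, -0.0]
wrist_force: [-0.6, -0.5, -0.5]
grip_width: 0.0602
grasp_force: 0.0
```

```bash
python3 - <<'E'
from h import *
s=manip.sense(); im=manip.read_camera("wrist"); save(im,"w6.png"); np.save("w6.npy",im); np.save("w6s.npy",s,allow_pickle=True)
print(s["tool_pos"],s["wrist_force"],s["grip_width"])
H,S,V=cv2.split(cv2.cvtColor(im,cv2.COLOR_RGB2HSV))
m=(H>20)&(H<35)&(S>130)
c=max(blobs(m,500),key=cv2.contourArea); k=np.zeros(H.shape,np.uint8); cv2.fillConvexPoly(k,cv2.convexHull(c),1)
d=max(blobs((k>0)&~m&(V>70),300),key=cv2.contourArea); e=cv2.fitEllipse(d); print(e, cv2.boundingRect(d), plane("wrist",[e[0]],.018,s))
E
```

```text
[ 0.65980824 -0.07527426  0.10059029] [-0.60416845 -0.48624474 -0.47793396] 0.06020605505119029
((322.8288269042969, 260.1969909667969), (68.93206787109375, 70.2355728149414), 4.203761100769043) (288, 225, 70, 71) [[ 0.66045621 -0.0766471   0.018     ]]
```

View pics/w6.png

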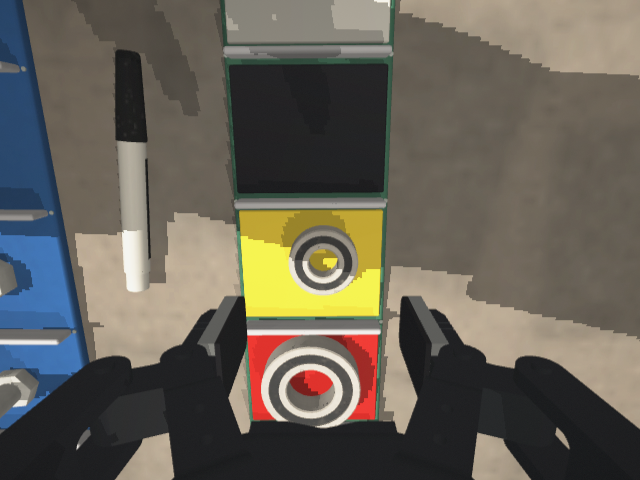

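The small bearing (323,260) lies at (0.6604, -0.0766), right under the tool; the big one shows at (310,390). Descend and grip.

Request:
carry_out(
  steps=[
    [[0,-0.7,-25],[0,0,0]],
    [[0,-0.7,-55],[0,0,0]],
    [[0,-0.7,-70],[0,0,0]],
    [[0,-0.7,-75],[0,0,0]],
    [[0,-0.7,-78],[0,0,0]],
    [[0,-0.7,-80],[0,0,0]],
    [[0,-0.7,-80],[0,0,0]],
    [[0,-0.7,-80],[0,0,0]],
  ],
  gripper=54,
)

```text
t: 12.23
tool_pos: [0.6602, -0.0763, 0.0229]
eef_rot: [0.001, 0.693, 0.721, 0.0]
wrist_force: [1.0, 0.4, 0.3]
grip_width: 0.054
grasp_force: 0.0
```

Request:
carry_out(
  steps=[
    [[0,0,0],[0,0,0]],
    [[0,0,0],[0,0,0]],
    [[0,0,0],[0,0,0]],
    [[0,0,0],[0,0,0]],
    [[0,0,0],[0,0,0]],
    [[0,0,0],[0,0,0]],
  ],
  gripper=30,
)

```text
t: 12.73
tool_pos: [0.6602, -0.0762, 0.0231]
eef_rot: [0.001, 0.693, 0.721, 0.0]
wrist_force: [-1.8, 0.7, 6.5]
grip_width: 0.0378
grasp_force: 60.2
```

Request:
carry_out(
  steps=[
    [[0,0,10],[0,0,0]],
    [[0,0,35],[0,0,0]],
    [[-12,3,50],[0,0,0]],
    [[-42,12,50],[0,0,0]],
    [[-75,21,50],[0,0,0]],
    [[-108,30,50],[0,0,0]],
    [[-140,39,50],[0,0,0]],
    [[-170,47,50],[0,0,0]],
    [[-192,53,45],[0,0,0]],
    [[-205,57,30],[0,0,0]],
    [[-205,57,10],[0,0,0]],
    [[-205,57,5],[0,0,0]],
  ],
)

```text
t: 13.73
tool_pos: [0.4533, -0.0189, 0.0253]
eef_rot: [-0.0, 0.693, 0.721, -0.0]
wrist_force: [-0.4, 1.3, -1.3]
grip_width: 0.0372
grasp_force: 60.5
```

Request:
carry_out(
  steps=[
    [[0,0,0],[0,0,0]],
    [[0,0,-3],[0,0,0]],
    [[0,0,-6],[0,0,0]],
    [[0,0,-8],[0,0,0]],
    [[0,0,-8],[0,0,0]],
    [[0,0,-8],[0,0,0]],
  ],
)

```text
t: 14.23
tool_pos: [0.4555, -0.0193, 0.02]
eef_rot: [0.0, 0.693, 0.721, 0.0]
wrist_force: [-5.9, 0.6, 13.0]
grip_width: 0.0372
grasp_force: 61.9
```

Request:
carry_out(
  steps=[
    [[0,0,0],[0,0,0]],
    [[0,0,0],[0,0,0]],
    [[0,0,0],[0,0,0]],
    [[0,0,0],[0,0,0]],
    [[0,0,0],[0,0,0]],
    [[0,0,15],[0,0,0]],
    [[0,0,45],[0,0,0]],
    [[0,0,75],[0,0,0]],
    [[0,0,80],[0,0,0]],
    [[0,0,80],[0,0,0]],
  ],
  gripper=60,
)

```text
t: 15.07
tool_pos: [0.4557, -0.0192, 0.1008]
eef_rot: [0.001, 0.693, 0.721, 0.001]
wrist_force: [0.3, -0.4, -1.0]
grip_width: 0.0599
grasp_force: 0.0
```

Request:
carry_out(
  steps=[
    [[20,-14,0],[0,0,0]],
    [[48,-33,0],[0,0,0]],
    [[76,-53,0],[0,0,0]],
    [[104,-72,0],[0,0,0]],
    [[132,-92,0],[0,0,0]],
    [[160,-111,0],[0,0,0]],
    [[185,-129,0],[0,0,0]],
    [[199,-139,0],[0,0,0]],
    [[199,-139,0],[0,0,0]],
    [[199,-139,0],[0,0,0]],
  ],
  gripper=80,
)

```text
t: 15.9
tool_pos: [0.6533, -0.1584, 0.0963]
eef_rot: [-0.001, 0.693, 0.721, -0.001]
wrist_force: [-0.0, 0.5, -1.0]
grip_width: 0.0795
grasp_force: 0.0
```

```bash
python3 - <<'E'
from h import *
s=manip.sense(); im=manip.read_camera("wrist"); save(im,"w7.png")
print(s["tool_pos"],s["wrist_force"],s["grip_width"])
H,S,V=cv2.split(cv2.cvtColor(im,cv2.COLOR_RGB2HSV))
m=((H<8)|(H>172))&(S>150)
c=max(blobs(m,500),key=cv2.contourArea); k=np.zeros(H.shape,np.uint8); cv2.fillConvexPoly(k,cv2.convexHull(c),1)
d=max(blobs((k>0)&~m&(V>70),300),key=cv2.contourArea); e=cv2.fitEllipse(d); print(e, cv2.boundingRect(d), plane("wrist",[e[0]],.02,s))
E
```

```text
[ 0.65327002 -0.15836231  0.09626318] [-0.01935311  0.49938832 -0.96338322] 0.07953791483515377
((326.6977844238281, 261.9853515625), (107.59913635253906, 112.48963165283203), 87.09213256835938) (271, 207, 113, 106) [[ 0.65595844 -0.15851174  0.02      ]]
```

View pics/w7.png

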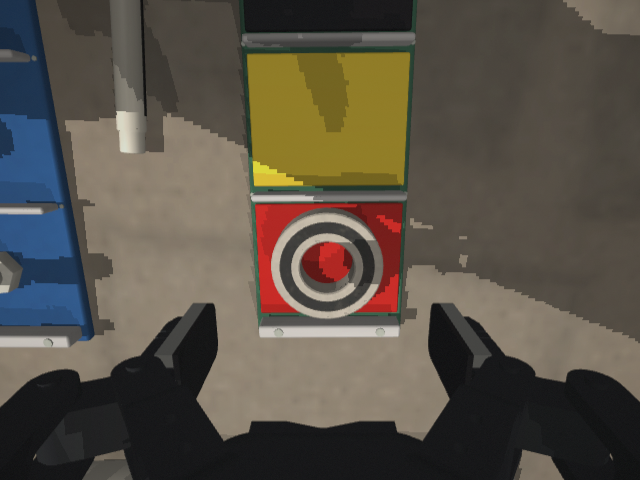

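The big bearing (327,264) lies at about (0.656, -0.159). Descend and grip.

Request:
carry_out(
  steps=[
    [[1.5,-1,-25],[0,0,0]],
    [[1.5,-1,-55],[0,0,0]],
    [[1.5,-1,-70],[0,0,0]],
    [[1.5,-1,-75],[0,0,0]],
    [[1.5,-1,-78],[0,0,0]],
    [[1.5,-1,-79],[0,0,0]],
    [[1.5,-1,-79],[0,0,0]],
    [[1.5,-1,-79],[0,0,0]],
  ],
)

```text
t: 16.62
tool_pos: [0.6557, -0.1592, 0.021]
eef_rot: [0.001, 0.693, 0.721, 0.0]
wrist_force: [-0.3, -0.1, 0.2]
grip_width: 0.0797
grasp_force: 0.0
```

Request:
carry_out(
  steps=[
    [[0,0,0],[0,0,0]],
    [[0,0,0],[0,0,0]],
    [[0,0,0],[0,0,0]],
    [[0,0,0],[0,0,0]],
    [[0,0,0],[0,0,0]],
    [[0,0,0],[0,0,0]],
  ],
  gripper=52,
)

```text
t: 17.12
tool_pos: [0.6557, -0.1593, 0.0211]
eef_rot: [0.001, 0.693, 0.721, 0.0]
wrist_force: [-2.7, 0.7, 8.7]
grip_width: 0.0593
grasp_force: 65.2
```

Request:
carry_out(
  steps=[
    [[0,0,10],[0,0,0]],
    [[0,0,35],[0,0,0]],
    [[-8,9,55],[0,0,0]],
    [[-30,32,55],[0,0,0]],
    [[-53,57,55],[0,0,0]],
    [[-77,82,55],[0,0,0]],
    [[-101,108,55],[0,0,0]],
    [[-125,134,55],[0,0,0]],
    [[-149,159,55],[0,0,0]],
    [[-172,184,55],[0,0,0]],
    [[-190,203,55],[0,0,0]],
    [[-201,215,55],[0,0,0]],
  ],
)

```text
t: 18.12
tool_pos: [0.4524, 0.0573, 0.0752]
eef_rot: [0.0, 0.693, 0.721, 0.0]
wrist_force: [0.7, 0.4, -1.2]
grip_width: 0.0593
grasp_force: 65.4
```

Request:
carry_out(
  steps=[
    [[-3,3,0],[0,0,0]],
    [[-3,3,-20],[0,0,0]],
    [[-3,3,-40],[0,0,0]],
    [[-3,3,-47],[0,0,0]],
    [[-3,3,-51],[0,0,0]],
    [[-3,3,-54],[0,0,0]],
    [[-3,3,-57],[0,0,0]],
    [[-3,3,-58],[0,0,0]],
    [[-3,3,-58],[0,0,0]],
    [[-3,3,-58],[0,0,0]],
  ],
)

```text
t: 18.95
tool_pos: [0.4518, 0.0587, 0.0181]
eef_rot: [0.001, 0.693, 0.721, 0.0]
wrist_force: [-4.3, -1.2, 8.9]
grip_width: 0.0594
grasp_force: 66.5
```

Request:
carry_out(
  steps=[
    [[0,0,0],[0,0,0]],
    [[0,0,0],[0,0,0]],
    [[0,0,0],[0,0,0]],
    [[0,0,0],[0,0,0]],
    [[0,0,0],[0,0,0]],
    [[0,0,15],[0,0,0]],
    [[0,0,45],[0,0,0]],
    [[0,0,80],[0,0,0]],
    [[20,0,115],[0,0,0]],
    [[50,0,150],[0,0,0]],
    [[85,-10,180],[0,0,0]],
    [[110,-40,205],[0,0,0]],
  ],
  gripper=80,
)

```text
t: 19.95
tool_pos: [0.555, 0.0279, 0.2163]
eef_rot: [0.001, 0.692, 0.722, 0.001]
wrist_force: [-0.3, 0.2, 1.0]
grip_width: 0.0795
grasp_force: 0.0
```

Request:
carry_out(
  steps=[
    [[0,-30,30],[0,0,0]],
    [[0,-30,30],[0,0,0]],
    [[0,-30,30],[0,0,0]],
    [[0,-30,30],[0,0,0]],
  ],
)

```text
t: 20.28
tool_pos: [0.5531, -0.0034, 0.2433]
eef_rot: [-0.0, 0.693, 0.721, -0.0]
wrist_force: [-0.5, -0.4, -0.9]
grip_width: 0.0802
grasp_force: 0.0
```

```bash
python3 - <<'E'
from h import *
s=manip.sense(); im=manip.read_camera("wrist"); save(im,"w8.png"); np.save("w8.npy",im); np.save("w8s.npy",s,allow_pickle=True)
print(s["tool_pos"],s["wrist_force"],s["grip_width"])
E
```

```text
[ 0.55305166 -0.00335315  0.24331517] [-0.50122506 -0.36696187 -0.92184487] 0.08018875237782455
```

View pics/w8.png

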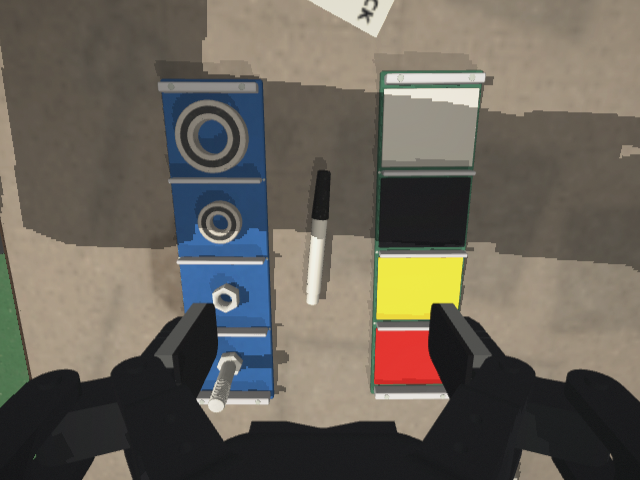

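All four parts stand in the middles of their mirrored compartments: big bearing (212,137), small bearing (220,221), nut (226,297), bolt (229,363). The gripper is clear of them.

```bash
python3 -c "
from cell import manip
print(manip.job_done())"
```

```text
the job is handed in; nothing more can be done
None
```

I moved all four parts to the blue rack in reverse order and handed the job in at about 20 s; the last picture shows each one in the middle of its compartment, but no verdict came back.

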